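Latch the swing-out bread board

ROBOT

A 6-joint arm with a two-finger parallel gripper is mounted at the origin on the work surface. World frame = base frame: x ahead of the robot, y to its left, z up, the work surface at z = 0. Lengths are in m, angles in degrees, forces in N, time in s.
With the tool pointing down it reaches from about 0.25 to 0.725 m from the base axis. Payload 9.7 kg.
Tool frame: the origin (TCP) lies midway between the tips of the shut fingers; the grasp point (between the pads) lies bot.hold_point_z behind it (bot.hold_point_z is the distance from the TCP to the grasp point, in m); z points along the fingers, y is the line along which they close (so a half turn about z gives the same grasp; the last joint's range is limited). The gripper opens to 85 mm and grips with 20 to 120 N. Pads are 22 mm wide; open, the fingers measure 114 mm over their backs; the gripper's body (76 mm by 85 mm) begins 54 mm behind the grasp point. The pads swing forward as they close: fully open they stand 13 mm farther back than shut.
Start: joints at [-76.776, 4.979, 10.078, 95.1, 0, 90], TCP at [0.126, -0.535, 0.231] pointing down, gripper open.
Joint ranges: [-179.16, 179.16], [-48.56, 103.87], [-65.8, 70.77], [-126.05, 130.52], [-82.76, 87.17], [-180, 180]. Speed limits (degrees/s): [127.2, 127.2, 147.25, 180, 180, 180].

INTERFACE

Orientations are given as [roll, pitch, yaw] about the fixed x, y, z axes, in that order (R = Rz(yaw) Ry(pitch) Rx(roll)).
In Python, from workcell import bot, camera, camera_model, ticket gives the robot as it stands.
- The arm moves only by the tool send_rows, never from a script. Its argument "targets" is text: rows parted by semicolons, each of 5 numbers parted by spaces: the shift along the tool's x, y, z in mm, then the turn about the tool's z in degrees, then the closure in counts, from 0 (fully open) to 255 (shut). A call has 1 to 20 rows; each row is the pose to reach, as a shift and turn from the pose commanded when the call began, along the tool's axes at that moment; what a row does not reach only later rows make up. A row lasts 1/8 s, in which the tool goes at most 62.5 mm and 10.7 degrees, less where a joint would pass 70% of its speed; a pose out of reach is approached as far as the arm can. A call with a gripper value outside its range is refused whole. The fingers move at their own pace and stop on an object; "newtons" is the grip in N (left out, the last holds). Time passes only in rows, so rows that repeat a pose let the fingers close. It gives the time, the measured TCP pose, the force, the opening and the grip force at its end, in the units of the state.
- bot.get_obs(): the state, without advancing time (a new reading comes with each control period).
- camera(name): name is "scene" or "top"; returns the picture (384x512x3 uint8, blue, green, red); there is no depth.
- camera_model(name): a dict with "K" (3x3 intrinsics, pixels), "dist_coeffs" ([k1, k2, p1, p2, k3] as OpenCV has them; the pictures are not rectified), "pose" (4x4, takes a point from camera to world coordinates). Camera axes: x right, y down, z forward; pixel columns grow to the right and rows downward; lengths in m; the calibration is good to about 2 mm. A picture is of the moment at which its call begins. camera_model takes no time and is no camera call.
- ticket.job_done(): hands the job in; it is judged then, once.
The state is a dict: "time": time; "q": joint angles; "qd": joint speeds; "joint_efforts": joint torques, N m; "ee_pos": TCP position; "tcp_rot": TCP orientation; "wrist_force": force on the tool from outside, world axes, zero at the start; "torque": the same for the moment, N m; "opening": finger opening in m; "grasp_force": force on a finger pad.
Only numpy, scipy, OpenCV 4.12 (cv2) and the standard library are available. Lean on these libraries where they do the work, as an engineer would, in place of code of your own. Each camera call takes 0.05 s, during which the arm holds its last target. There are 200 camera calls.

TASK

The long bread board on the island has been left swung out on its brass pin. Push its free end round, gently and without straining it, until it sits on the rubber buffer and the spring catch has snapped out in front of it. Then take the hand away, lean lightly on the board's back edge (the buffer side) for a second to check that the catch holds it, and leave it latched, with the mug, pepper mill and jar undisturbed.

Things in the scene. Friction and masses are not known exactly. Their poses are not given: they have to be found in the camera images.
- dock: Fixed fitting on the counter. Origin: on the counter, on the axis of the brass pivot pin (12 mm thick, 26 mm cap up to z = 36 mm). Its x runs along the closed board from pin to latch; the board swings out to +y and is closed by pushing its free end towards -y. The check: about 6 N on the back edge, held a second; over 20 N on the board strains it.
- catch_place (a point): Fixed on the dock (303, 58, 12 mm): nominal nose of the catch. Catch and buffer sit in a white latch head (33 mm high, from dock x = 339 mm, on a brass plate to 393) on a slotted adjuster: each start the head stands up to 12 mm either way along dock y of its nominal place, unreported, so where the board snaps home must be felt. Do not push the fitting itself.
- buffer_place (a point): Fixed on the dock (268, -46, 12 mm): nominal face of the sprung rubber buffer, 16 mm thick, that meets the board's back edge. It gives 0.8 N per mm: about 4 mm till the catch can snap, 2 mm more to a dead stop. Its arm (y -81 to -99, x 250 to 385 mm, 30 mm high) is part of the adjustable head; from x = 40 to 235 mm there is free room behind the board.
- board: Loose wooden bread board 348 x 100 x 22 mm, about 0.6 kg, flat on the counter, its hole (15 mm) over the pin. Origin: hole axis, underside; x along the length to the free end, y to the front edge (+50 mm), back edge at -50. Spans x = -30 to 318 at the front edge, 285 at the back (slanted end). Swing from dock x to board x: 0.4 to 0.7 rad, anticlockwise, at the start; 0 +- 0.045 home.
- push_point (a point): On the board's front edge near the free end, half thickness up (board 250, 50, 11 mm): push here. It takes a few N of sliding friction, more from a swing of 0.2 rad on, where the slanted end meets the catch, 6 to 13 N just before the catch snaps, a drop as it snaps, then a steep rise at the dead stop.
- back_point (a point): On the board's back edge (board 170, -50, 11 mm): a good place for the check push from behind.
- board_corner (a point): The board's corner at free end and front edge, half thickness up (board 318, 50, 11 mm). Latched, it is at y = 51 mm in the dock frame with the head at its nominal place (39 to 64 mm over the head's settings).
- catch (a joint): Spring bolt of the catch, a brass tongue 14 mm wide, z = 4 to 20 mm, rounded nose towards the pin; nominally nose at dock x = 303 mm, y = 51.5 to 65.5 mm. Value in m: 0 sprung out, to 0.024 pushed in. The slanted board end pushes it in about 15 mm; once the front corner is past, it springs back to 0 in front of the front edge and traps the board.
- mug: White ceramic mug with a handle, 80 mm wide, 85 mm high, standing near the work. Origin: centre of its underside. Leave it alone.
- mill: Dark wooden pepper mill, 54 mm wide, 152 mm high. Origin: centre of its underside. Leave it alone.
- jar: Amber glass jar with a brass lid, 70 mm wide, 100 mm high. Origin: centre of its underside. Leave it alone.

How it is judged:
By the outcome, as a careful person would: the job done as asked, in the order asked, and still so for the second after the job is handed in, with the robot touching nothing.
It also fails if it takes over 59 s, if anything falls off the work surface, if the arm or the gripper's body presses on something with over 40 N, if the wrist force passes 120 N, or if a joint passes its speed limit or range.

## Working session

There is one attempt and no reset: what is moved stays moved. The work goes in short steps, Python scripts to look and compute and a tool call to move; the robot and the scene stay as the last step left them, time stands still between calls to the robot, and variables do not carry over. Pictures are saved under pics/ and viewed, at most 10 in all, crops included, and the job is handed in when it is done.

Besides the shell and the picture viewer there is one more tool, called after "Emit:" as name(argument=value, ...), one argument or row to a line, values as JSON. send_rows: Moves the arm, as the interface text tells. Its arguments: {"type":"object","properties":{"targets":{"type":"string"},"newtons":{"type":"number"}},"required":["targets"]}

```bash
mkdir -p pics
python3 - <<'E'
from workcell import bot,camera,camera_model
import cv2
for n in("scene","top"):
    cv2.imwrite(f"pics/{n}0.png",camera(n)); m=camera_model(n); print(n,m)
o=bot.get_obs();print(o,bot.hold_point_z)
E
```

```text
scene {'K': array([[481.04205928,   0.        , 255.85286607],
       [  0.        , 481.04205928, 201.39208293],
       [  0.        ,   0.        ,   1.        ]]), 'dist_coeffs': array([-0.07300615,  0.        ,  0.        ,  0.        ,  0.        ]), 'pose': array([[ 0.08335505,  0.85756842, -0.50757101,  1.12570917],
       [ 0.99647273, -0.06677236,  0.05082868,  0.02720002],
       [ 0.00969736, -0.5100175 , -0.86010936,  0.89583149],
       [ 0.        ,  0.        ,  0.        ,  1.        ]])}
top {'K': array([[397.73389121,   0.        , 250.42683241],
       [  0.        , 397.73389121, 192.09233233],
       [  0.        ,   0.        ,   1.        ]]), 'dist_coeffs': array([-0.11714797,  0.        ,  0.        ,  0.        ,  0.        ]), 'pose': array([[-0.00782571, -0.99122471,  0.1319558 ,  0.48708461],
       [-0.99993306,  0.0066324 , -0.00948039,  0.09349232],
       [ 0.00852201, -0.13202116, -0.99121026,  0.76563392],
       [ 0.        ,  0.        ,  0.        ,  1.        ]])}
{'time': 0.1, 'q': array([-7.67784003e+01,  5.00624057e+00,  1.00386923e+01,  9.50991256e+01,
       -2.83146874e-04,  9.00001667e+01]), 'qd': array([-0.05153687, -0.06561151,  0.12705659,  0.09814981, -0.01156026,
        0.01889373]), 'joint_efforts': array([ 8.75840997e-04, -5.21560407e+01,  4.65652907e+01,  1.58894254e-02,
       -5.68098741e-07, -8.10446068e-06]), 'ee_pos': array([ 0.12574625, -0.53522037,  0.23066765]), 'tcp_rot': array([-1.79933326e+02,  2.83340651e-04,  1.32214333e+01]), 'wrist_force': array([ 0.23510377, -0.13972942,  0.05995891]), 'torque': array([-0.00857292,  0.02815007, -0.0044841 ]), 'grasp_force': 0.0, 'opening': 0.08513204996497069} 0.0187
```

View pics/top0.png

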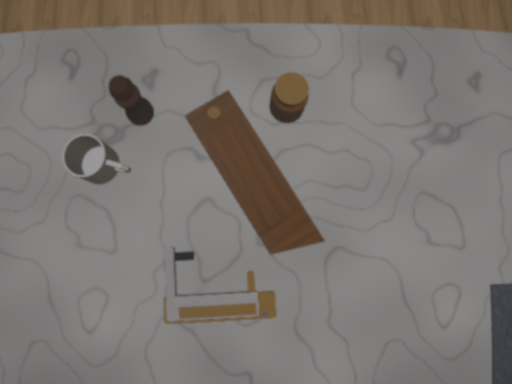

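View pics/scene0.png

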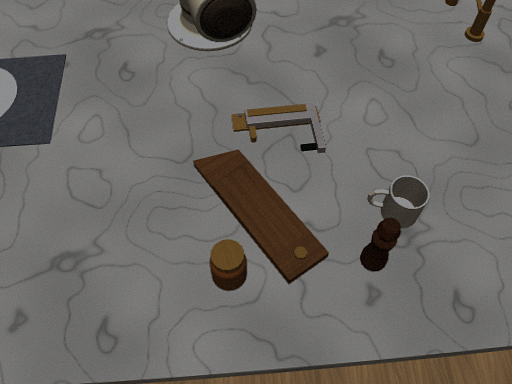

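The top view shows the pin cap at (214,113), the board's free end at (271,254)–(323,240) (front corner on the right), and the latch head at about (165–275, 247–322) with the catch at (251,280). The jar is at (290,95), the mill at (130,98) and the mug at (90,160).

```bash
cat > h.py <<'E'
import numpy as np,cv2
from workcell import bot,camera,camera_model
def ray(n,px,z):
    m=camera_model(n);p=cv2.undistortPoints(np.float64(px).reshape(-1,1,2),m["K"],m["dist_coeffs"])[:,0]
    d=np.c_[p,np.ones(len(p))]@m["pose"][:3,:3].T;c=m["pose"][:3,3]
    return c+d*((z-c[2])/d[:,2])[:,None]
def mask(im,lo,hi): return cv2.inRange(cv2.cvtColor(im,cv2.COLOR_BGR2HSV),np.array(lo),np.array(hi))
def blobs(m,amin=30):
    return sorted([c for c in cv2.findContours(m,cv2.RETR_EXTERNAL,cv2.CHAIN_APPROX_NONE)[0] if cv2.contourArea(c)>amin],key=cv2.contourArea)[::-1]
E
python3 - <<'E'
from h import *
np.set_printoptions(precision=4,suppress=True)
for n in("top","scene"):
    im=cv2.imread(f"pics/{n}0.png");hs=cv2.cvtColor(im,cv2.COLOR_BGR2HSV)
    pts=dict(top=[(214,113),(240,180),(220,311),(251,280),(185,257),(172,280),(271,300)],scene=[(301,253),(250,200),(280,110),(253,133),(308,148),(318,125)])[n]
    for p in pts: print(n,p,hs[p[1],p[0]])
    m=mask(im,(0,90,30),(25,255,255))
    if n=="top": m[:30]=0
    for c in blobs(m,60)[:9]:
        print(cv2.contourArea(c),cv2.boundingRect(c),cv2.approxPolyDP(c,4,True)[:,0].tolist())
    cv2.imwrite(f"pics/{n}_m.png",m)
    crop=dict(top=im[85:335,150:340],scene=im[90:290,180:345])[n]
    cv2.imwrite(f"pics/{n}_c.png",cv2.resize(crop,None,fx=3 if n=="scene" else 2.4,fy=3 if n=="scene" else 2.4,interpolation=cv2.INTER_CUBIC))
print(ray("top",[(214,113)],.036),ray("scene",[(301,253)],.036))
E
```

```text
top (214, 113) [ 17 125 112]
top (240, 180) [ 13 120  91]
top (220, 311) [ 18 129 113]
top (251, 280) [ 18 131 117]
top (185, 257) [ 0  0 45]
top (172, 280) [174  10 127]
top (271, 300) [ 18 139 117]
8314.0 (187, 92, 136, 162) [[187, 116], [271, 253], [322, 240], [227, 92]]
1101.5 (272, 73, 36, 44) [[288, 73], [278, 79], [272, 100], [296, 116], [307, 86], [301, 76]]
656.5 (180, 304, 76, 14) [[255, 307], [180, 308], [180, 317], [255, 313]]
329.5 (222, 292, 54, 28) [[273, 292], [259, 293], [258, 317], [222, 319], [263, 317], [263, 311], [274, 316]]
89.5 (248, 272, 7, 19) [[249, 272], [248, 289], [254, 290]]
scene (301, 253) [ 19 163  94]
scene (250, 200) [ 13 180  61]
scene (280, 110) [ 18 168  97]
scene (253, 133) [ 17 157  99]
scene (308, 148) [ 72 142   9]
scene (318, 125) [  6  12 109]
6570.5 (194, 150, 135, 130) [[195, 160], [288, 279], [328, 253], [238, 150]]
5651.0 (143, 349, 369, 35) [[511, 349], [143, 383], [511, 383]]
1421.0 (210, 239, 37, 51) [[226, 239], [211, 250], [210, 266], [215, 283], [233, 289], [245, 278], [245, 257], [237, 242]]
526.0 (465, 0, 30, 42) [[494, 0], [482, 6], [477, 0], [478, 14], [465, 33], [469, 39], [483, 36]]
349.0 (247, 104, 60, 13) [[306, 109], [301, 104], [247, 110], [249, 116]]
273.5 (232, 113, 34, 29) [[232, 114], [234, 130], [248, 129], [255, 141], [255, 129], [265, 127], [248, 129], [244, 113]]
205.0 (381, 218, 20, 17) [[384, 219], [386, 231], [381, 233], [398, 231], [395, 219]]
151.0 (372, 227, 25, 22) [[377, 227], [373, 241], [392, 247], [396, 240], [380, 240]]
64.0 (207, 0, 26, 11) [[207, 8], [212, 10], [214, 2], [218, 8], [219, 3], [221, 7], [232, 2], [215, 0]]
[[0.7371 0.1549 0.036 ]] [[0.7423 0.1564 0.036 ]]
```

View pics/top_c.png

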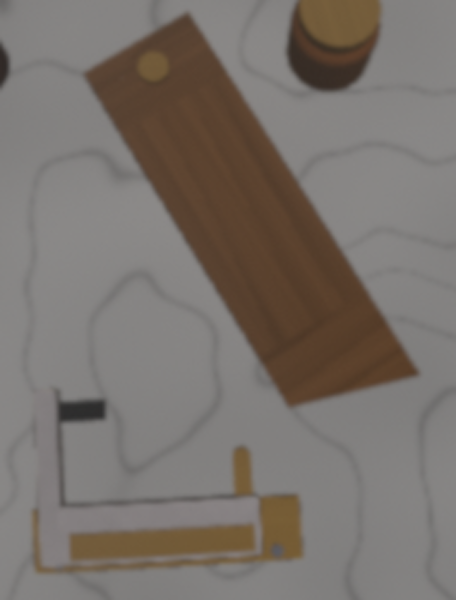

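The crop shows the catch nose at full-image (250.5,271), the head's pin-side top edge from (176,296) to (257.5,292), and the plate's lower edge from (165,323) to (275,317.5). The buffer is at about (185,256).

Run:
```python
from h import *
np.set_printoptions(precision=4,suppress=True)
pin=(ray("top",[(214,113)],.036)+ray("scene",[(301,253)],.036))[0]/2
pin[2]=0;print("pin",pin)
ang=lambda a,b:np.degrees(np.arctan2(*(b-a)[1::-1]))
f=ray("top",[(175,322),(275,317.5)],.004);g=ray("top",[(176.3,295.8),(257.5,292.1)],.033)
d=ray("top",[(180,308),(255,305)],.033)
sc=ray("scene",[(247,110),(301,104)],.033);
print("dock y dir deg",ang(*f),ang(*g),ang(*d),"scene",ang(*sc[::-1]))
b=ray("top",[(187,116),(271,253.5),(322.5,240),(228,92)],.022)
bs=ray("scene",[(328,253),(238,150),(194.5,160),(288,279)],.022)
for B in(b,bs):
    print("corners",B[:,:2].tolist(),"len back,front",np.linalg.norm(B[1]-B[0]),np.linalg.norm(B[3]-B[2]),"width",np.linalg.norm(B[3]-B[0]),"x dir",ang(B[0],B[1]),ang(B[3],B[2]))
for th in(ang(*g)-90,):
    t=np.radians(th);X=np.array([np.cos(t),np.sin(t)]);Y=np.array([-X[1],X[0]])
    for nm,n,px,z in[("catch","top",(250.4,271.3),.02),("catch","scene",(255,140),.012),("headL","top",(176.3,295.8),.033),("headR","top",(257.5,292.1),.033),("armtip","top",(166,248),.03),("buffface","top",(194,257),.02),("plateR","top",(275,317.5),.004),("mug","top",(93,160),.0),("mill","top",(140,111),0),("jar","top",(291,88),.1),("jarS","scene",(228,252),.1)]:
        p=ray(n,[px],z)[0]; e=p[:2]-pin[:2]; print(nm,p,"dock",e@X,e@Y)
print(bot.get_obs()["time"])
```

```text
pin [0.7397 0.1557 0.    ]
dock y dir deg -87.69662603581978 -87.62765009393586 -87.92507028035251 scene -85.87880800562294
corners [[0.7364080181992351, 0.20874033598750724], [0.4709288484869637, 0.04912069488929869], [0.4948205553860308, -0.04766735593209265], [0.7849704812643326, 0.12893530380306167]] len back,front 0.3097702687080184 0.3396696614546473 width 0.09341924844971378 x dir -148.98356492732324 -148.672796793419
corners [[0.7403978998176421, 0.21227046421304777], [0.4725871945202176, 0.049917642928940784], [0.4926790596537438, -0.048412403562328496], [0.788651244102159, 0.12625456963587223]] len back,front 0.31317888251095916 0.34366856925443107 width 0.09862615958533463 x dir -148.77482216299165 -149.45316562298518
catch [0.4385 0.0876 0.02  ] dock 0.3038099383724107 0.055554215170787034
catch [0.4394 0.0912 0.012 ] dock 0.3027072064444642 0.0519343851150724
headL [0.3957 0.2225 0.033 ] dock 0.34098782389275706 -0.08103282813629328
headR [0.4018 0.0751 0.033 ] dock 0.340987823892757 0.06649133610623392
armtip [0.4822 0.2428 0.03  ] dock 0.2537214104448133 -0.0977488178944634
buffface [0.4653 0.1922 0.02  ] dock 0.27262529409412156 -0.047885426762107955
plateR [0.3507 0.0419 0.004 ] dock 0.3934116079959869 0.09751571195390568
mug [0.6557 0.4    0.    ] dock 0.07376846493611984 -0.24757871728761136
mill [0.7558 0.3081 0.    ] dock -0.022429590670583772 -0.15160632590318174
jar [0.7609 0.0139 0.1   ] dock -0.015313002248141335 0.14247811310477057
jarS [0.7583 0.015  0.1   ] dock -0.012809881337226135 0.14125269836189902
0.1
```

```bash
cat >> h.py <<'E'
from scipy.spatial.transform import Rotation as Ro
PIN=np.array([.7397,.1557]);DOCK=-177.5
def bp(bx,by,dirdeg):  # board-frame point (m) -> world xy
    t=np.radians(dirdeg);return PIN+np.array([np.cos(t)*bx-np.sin(t)*by,np.sin(t)*bx+np.cos(t)*by])
def row(xy,z,yaw,pose=None):
    o=bot.get_obs();p,r=(o["ee_pos"],o["tcp_rot"]) if pose is None else pose
    s=Ro.from_euler("xyz",r,degrees=True).inv().apply(np.r_[xy,z]-p)*1000
    return np.r_[s,(r[2]-yaw+180)%360-180].round(1)
E
python3 - <<'E'
from h import *
np.set_printoptions(precision=4,suppress=True)
print(ray("scene",[(225,20),(0,95),(480,30)],0.0),ray("scene",[(225,20)],0.1))
t=bp(.25,.095,-149);print(t)
print(row(t,.231,31),row(t,.011,31))
E
```

```text
[[-0.0036  0.0429 -0.    ]
 [ 0.2322 -0.5439  0.    ]
 [ 0.0789  0.7669  0.    ]] [[0.1225 0.0411 0.1   ]]
[ 0.5743 -0.0545]
[ 546.7 -365.4    0.1  -17.8] [ 546.7 -365.1  220.1  -17.8]
```

Emit:
send_rows(
  targets="60 -40 0 0 255;120 -80 0 0 255;180 -120 0 -5 255;235 -157 0 -10 255;290 -194 0 -17.8 255;345 -231 0 -17.8 255;400 -268 0 -17.8 255;450 -301 20 -17.8 255;500 -334 50 -17.8 255;540 -361 90 -17.8 255;547 -365 130 -17.8 255;547 -365 170 -17.8 255;547 -365 170 -17.8 255;547 -365 170 -17.8 255",
  newtons=40,
)

```text
time: 1.85
ee_pos: [0.5752, -0.0555, 0.0633]
tcp_rot: [179.9, -0.1, 31.0]
wrist_force: [0.6, 0.5, -0.3]
opening: 0.0
grasp_force: 0.0
```

Run:
```python
from h import *
np.set_printoptions(precision=4,suppress=True)
cv2.imwrite("pics/s1.png",camera("scene"))
print(row(bp(.25,.095,-149),.011,31))
o=bot.get_obs();e=o["ee_pos"][:2]-PIN;t=np.radians(-149);print("board frame",e@[np.cos(t),np.sin(t)],e@[-np.sin(t),np.cos(t)])
print(o["time"],o["wrist_force"],o["opening"])
```

```text
[-0.7 -1.8 53.1 -0. ]
board frame 0.24941912352798912 0.09672072033039374
1.9 [-0.0781 -0.0237  1.1294] 0.00011754310005035115
```

View pics/s1.png

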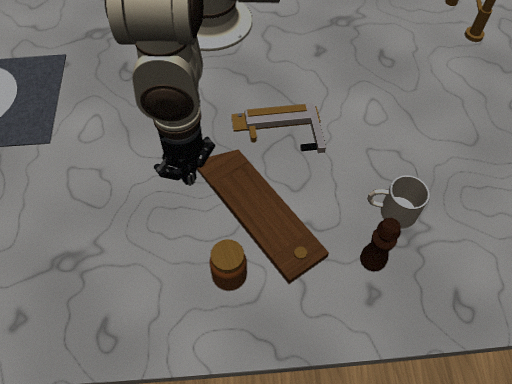

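The gripper is at (188,180), just off the board's front edge near its free end, and nothing has been touched yet.

Emit:
send_rows(
  targets="0 0 30 0 255;0 0 52 0 255;0 -10 52 0 255;0 -18 52 0 255;0 -22 52 0 255;0 -24 52 0 255;0 -24 52 0 255",
)

```text
time: 2.78
ee_pos: [0.5626, -0.0343, 0.0097]
tcp_rot: [180.0, -0.0, 31.0]
wrist_force: [0.5, 0.2, 0.6]
opening: 0.0002
grasp_force: 0.0
```

```bash
cat >> h.py <<'E'
def arc(c,angs,bx=.25):
    for a in angs:
        v=np.array([bx,c]);t=np.radians(-a);w=np.array([v[0]*np.cos(t)-v[1]*np.sin(t),v[0]*np.sin(t)+v[1]*np.cos(t)])-v
        print(a,(np.array([-w[0],w[1]])*1000).round(1))
def bf(dirdeg):
    o=bot.get_obs();e=o["ee_pos"][:2]-PIN;t=np.radians(dirdeg);return e@[np.cos(t),np.sin(t)],e@[-np.sin(t),np.cos(t)]
E
python3 - <<'E'
from h import *
np.set_printoptions(precision=4,suppress=True)
print(bf(-149),bot.get_obs()["wrist_force"])
arc(.066,range(0,24))
E
```

```text
(np.float64(0.24964661214793918), np.float64(0.07163582653156256)) [0.5076 0.215  0.6257]
0 [-0.  0.]
1 [-1.1 -4.4]
2 [-2.2 -8.8]
3 [ -3.1 -13.2]
4 [ -4.  -17.6]
5 [ -4.8 -22. ]
6 [ -5.5 -26.5]
7 [ -6.2 -31. ]
8 [ -6.8 -35.4]
9 [ -7.2 -39.9]
10 [ -7.7 -44.4]
11 [ -8.  -48.9]
12 [ -8.3 -53.4]
13 [ -8.4 -57.9]
14 [ -8.5 -62.4]
15 [ -8.6 -67. ]
16 [ -8.5 -71.5]
17 [ -8.4 -76. ]
18 [ -8.2 -80.5]
19 [ -7.9 -85. ]
20 [ -7.5 -89.5]
21 [ -7. -94.]
22 [ -6.5 -98.5]
23 [  -5.9 -102.9]
```

Emit:
send_rows(
  targets="0 -1.5 0 0 255;0 -3 0 0 255;0 -4.5 0 0 255;0 -6 0 0 255;0 -7 0 0 255;0 -8 0 0 255;0 -9 0 0 255",
)

```text
time: 3.65
ee_pos: [0.5578, -0.0268, 0.0093]
tcp_rot: [180.0, 0.0, 31.0]
wrist_force: [0.5, -1.8, -0.1]
opening: -0.0001
grasp_force: 0.8
```

Emit:
send_rows(
  targets="-0.5 -2.2 0 0.5 255;-1.1 -4.4 0 1 255;-2.2 -8.8 0 2 255;-3.1 -13.2 0 3 255;-4 -17.6 0 4 255;-4.8 -22 0 5 255;-5.5 -26.5 0 6 255;-6.2 -31 0 7 255;-6.8 -35.4 0 8 255;-7.2 -39.9 0 9 255;-7.7 -44.4 0 10 255;-8 -48.9 0 11 255;-8.3 -53.4 0 12 255;-8.4 -57.9 0 13 255;-8.4 -60.2 0 13.5 255;-8.5 -62.4 0 14 255;-8.5 -62.4 0 14 255",
)

```text
time: 5.78
ee_pos: [0.5183, 0.0226, 0.0093]
tcp_rot: [-180.0, -0.0, 17.0]
wrist_force: [-1.1, -0.4, 0.6]
opening: 0.0001
grasp_force: 0.0
```

```bash
cat >> h.py <<'E'
def board(tag):
    im=camera("top");cv2.imwrite(f"pics/{tag}.png",im);m=mask(im,(0,90,30),(25,255,255));m[:30]=0
    for c in blobs(m,60)[:4]: print(cv2.contourArea(c),cv2.approxPolyDP(c,4,True)[:,0].tolist())
E
python3 - <<'E'
from h import *
np.set_printoptions(precision=4,suppress=True)
board("t2");print(bf(-163),bot.get_obs()["wrist_force"])
E
```

```text
7196.5 [[190, 108], [233, 262], [273, 263], [264, 242], [258, 244], [253, 235], [260, 227], [260, 175], [234, 96]]
1105.5 [[288, 73], [278, 79], [272, 101], [295, 114], [305, 103], [307, 86], [301, 76]]
658.5 [[255, 307], [180, 308], [180, 317], [255, 313]]
337.5 [[273, 292], [259, 293], [258, 317], [219, 320], [263, 317], [263, 311], [274, 316]]
(np.float64(0.2506368229292949), np.float64(0.0625649667392579)) [-0.7706 -0.3301 -0.4046]
```

View pics/t2.png

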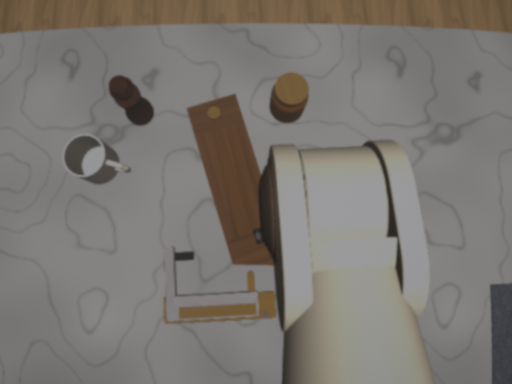

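The view shows the board swung in, free end at (233–273,262), with the fingers on its front edge at (260,236). The bystanders have not moved.

Run:
```python
from h import *
arc(.0625,[.5,1,2,3,4,5,6,7,8,9,10])
```

```text
0.5 [-0.5 -2.2]
1 [-1.1 -4.4]
2 [-2.  -8.8]
3 [ -2.9 -13.2]
4 [ -3.8 -17.6]
5 [ -4.5 -22. ]
6 [ -5.2 -26.5]
7 [ -5.8 -30.9]
8 [ -6.3 -35.4]
9 [ -6.7 -39.9]
10 [ -7.1 -44.4]
```

Emit:
send_rows(
  targets="-0.5 -2.2 0 0.5 255;-1 -4.4 0 1 255;-1.5 -6.5 0 1.5 255;-2 -8.7 0 2 255;-2.4 -11 0 2.5 255;-2.8 -13 0 3 255;-3.2 -15.2 0 3.5 255;-3.6 -17.5 0 4 255;-4 -19.7 0 4.5 255;-4.4 -21.9 0 5 255;-4.8 -24 0 5.5 255;-5 -26.3 0 6 255;-5 -26.3 0 6 255",
)

```text
time: 7.45
ee_pos: [0.5058, 0.0463, 0.0093]
tcp_rot: [-180.0, 0.0, 11.0]
wrist_force: [0.5, 0.8, 1.4]
opening: -0.0001
grasp_force: 0.1
```

Emit:
send_rows(
  targets="-0.3 -1.1 0 0.25 255;-0.5 -2.2 0 0.5 255;-0.8 -3.3 0 0.75 255;-1 -4.4 0 1 255;-1.3 -5.5 0 1.25 255;-1.5 -6.6 0 1.5 255;-1.8 -7.7 0 1.75 255;-2 -8.8 0 2 255",
)

```text
time: 8.45
ee_pos: [0.5025, 0.0543, 0.0094]
tcp_rot: [180.0, -0.0, 9.0]
wrist_force: [2.7, -3.3, -1.3]
opening: -0.0002
grasp_force: 1.7
```

Emit:
send_rows(
  targets="-0.3 -1.1 0 0.25 255;-0.5 -2.2 0 0.5 255;-0.8 -3.3 0 0.75 255;-1 -4.4 0 1 255;-1.3 -5.5 0 1.25 255;-1.5 -6.6 0 1.5 255",
)

```text
time: 9.2
ee_pos: [0.4998, 0.0607, 0.0094]
tcp_rot: [180.0, -0.0, 7.5]
wrist_force: [2.9, -3.7, -1.0]
opening: -0.0001
grasp_force: 2.1
```

Emit:
send_rows(
  targets="-0.2 -0.8 0 0.2 255;-0.4 -1.6 0 0.4 255;-0.6 -2.4 0 0.6 255;-0.8 -3.2 0 0.8 255;-0.9 -4 0 0.9 255;-1 -4.8 0 1 255",
)

```text
time: 9.95
ee_pos: [0.4985, 0.061, 0.0093]
tcp_rot: [-179.8, 0.0, 6.9]
wrist_force: [-0.0, 0.3, 0.4]
opening: 0.0003
grasp_force: 0.0
```

Emit:
send_rows(
  targets="-0.2 -0.7 0 0.2 255;-0.3 -1.4 0 0.3 255;-0.5 -2.1 0 0.5 255;-0.6 -2.8 0 0.6 255;-0.8 -3.5 0 0.8 255",
)

```text
time: 10.58
ee_pos: [0.498, 0.0588, 0.0093]
tcp_rot: [-179.6, 0.0, 6.5]
wrist_force: [-0.3, 0.7, -0.4]
opening: 0.0
grasp_force: 0.0
```

Run:
```python
from h import *
np.set_printoptions(precision=3,suppress=True)
o=bot.get_obs();print(o["q"],o["qd"],o["ee_pos"],o["tcp_rot"],o["joint_efforts"],o["wrist_force"],bf(2.5+180))
```

```text
[  6.493   0.146 -19.622  70.234   0.428 179.976] [-0.849 -0.186 -0.295  0.053  0.269  0.072] [0.498 0.059 0.009] [-179.572    0.001    6.517] [  0.129 -45.432  45.321   0.      0.012   0.   ] [-0.261  0.723 -0.443] (np.float64(0.2456568165291024), np.float64(0.08623967065951714))
```

Joint 6 has reached its 180° limit. I'll back off and re-approach with the hand turned about 86°, well inside its range.

Emit:
send_rows(
  targets="0 10 0 0 255;0 20 0 -5 255;0 30 0 -15 255;0 30 0 -25 255;0 30 0 -35 255;0 30 0 -45 255;0 30 0 -55 255;0 30 0 -65 255;0 30 0 -75 255;0 30 0 -86 255;0 30 0 -86 255;0 30 0 -86 255",
)

```text
time: 12.08
ee_pos: [0.5015, 0.0288, 0.0091]
tcp_rot: [-180.0, -0.4, 92.3]
wrist_force: [-0.6, 0.2, -0.0]
opening: -0.0
grasp_force: 0.0
```

Run:
```python
from h import *
np.set_printoptions(precision=3,suppress=True)
o=bot.get_obs();print(o["q"],o["ee_pos"],o["tcp_rot"],o["wrist_force"],bf(182.5))
im=camera("scene");cv2.imwrite("pics/s3.png",im);m=mask(im,(0,90,20),(25,255,255))
c=blobs(m)[0] 
for c in blobs(m)[:3]:print(cv2.approxPolyDP(c,3,True)[:,0].tolist())
```

```text
[  3.044   0.292 -19.504  70.233   0.42   90.765] [0.501 0.029 0.009] [-179.965   -0.42    92.278] [-0.6    0.173 -0.02 ] (np.float64(0.24354279853245486), np.float64(0.11643151150148921))
[[245, 119], [245, 129], [250, 131], [245, 143], [279, 277], [326, 268], [327, 260], [289, 140], [255, 136], [256, 128], [310, 123], [262, 128], [254, 125], [248, 129]]
[[511, 349], [142, 383], [511, 383]]
[[226, 239], [211, 250], [210, 266], [215, 283], [223, 289], [233, 289], [245, 278], [245, 257], [237, 242]]
```

View pics/s3.png

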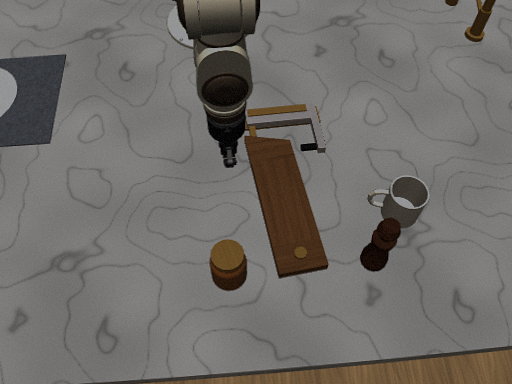

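The board has come to rest against the catch with its corner at (245,140), and the gripper is clear at (229,160). I'll re-approach along tool +x.

Emit:
send_rows(
  targets="5 -3 0 0 255;12 -5 0 0 255;18 -5 0 0 255;23 -5 0 0 255;26 -5 0 0 255;28 -5 0 0 255;29 -5 0 0 255;30 -5 0 0 255;31 -5 0 0 255",
)

```text
time: 13.25
ee_pos: [0.4951, 0.0598, 0.0093]
tcp_rot: [-180.0, -0.4, 92.5]
wrist_force: [0.4, 0.7, 0.2]
opening: -0.0
grasp_force: 0.0
```

Emit:
send_rows(
  targets="0.8 0 0 0 255;1.6 0 0 0 255;2.4 0 0 0 255;3.2 0 0 0 255;4 0 0 0 255",
)

```text
time: 13.88
ee_pos: [0.4949, 0.0638, 0.0093]
tcp_rot: [-180.0, -0.4, 92.5]
wrist_force: [0.6, -1.6, -0.1]
opening: -0.0002
grasp_force: 0.9
```

Emit:
send_rows(
  targets="0.8 0 0 0 255;1.6 0 0 0 255;2.4 0 0 0 255;3.2 0 0 0 255;4 0 0 0 255",
)

```text
time: 14.5
ee_pos: [0.4942, 0.0668, 0.0093]
tcp_rot: [-179.9, -0.3, 92.5]
wrist_force: [-4.3, -8.3, 2.6]
opening: -0.0001
grasp_force: 3.7
```

Emit:
send_rows(
  targets="0.4 -0.5 0 0 255;0.8 -0.7 0 0 255;1.2 -0.8 0 0 255;1.6 -0.9 0 0 255;2 -1 0 0 255",
)

```text
time: 15.12
ee_pos: [0.4934, 0.0689, 0.0093]
tcp_rot: [-179.9, -0.3, 92.5]
wrist_force: [-1.9, -5.8, 1.5]
opening: 0.0001
grasp_force: 3.2
```

Emit:
send_rows(
  targets="0.5 -0.2 0 0 255;1 -0.3 0 0 255;1.5 -0.5 0 0 255;2 -0.6 0 0 255",
)

```text
time: 15.62
ee_pos: [0.4927, 0.0708, 0.0093]
tcp_rot: [-179.9, -0.3, 92.5]
wrist_force: [-0.8, -6.5, 1.8]
opening: 0.0
grasp_force: 3.2
```

Emit:
send_rows(
  targets="0.5 -0.2 0 0 255;1 -0.3 0 0 255;1.5 -0.5 0 0 255;2 -0.6 0 0 255;2.5 -0.6 0 0 255;3 -0.6 0 0 255",
)

```text
time: 16.38
ee_pos: [0.4919, 0.0737, 0.0093]
tcp_rot: [-179.9, -0.3, 92.5]
wrist_force: [-1.8, -6.3, 2.0]
opening: -0.0001
grasp_force: 3.6
```

Emit:
send_rows(
  targets="0.5 -0.1 0 0 255;1 -0.2 0 0 255;1.5 -0.3 0 0 255;2 -0.4 0 0 255;2.5 -0.5 0 0 255",
)

```text
time: 17.0
ee_pos: [0.4912, 0.0761, 0.0093]
tcp_rot: [-179.9, -0.3, 92.5]
wrist_force: [-1.5, -7.6, 2.5]
opening: -0.0001
grasp_force: 3.8
```

Run:
```python
from h import *
print(bf(182.5));board("t4")
im=cv2.imread("pics/t4.png")[200:330,150:300];cv2.imwrite("pics/t4c.png",cv2.resize(im,None,fx=4,fy=4,interpolation=2))
```

```text
(np.float64(0.25169729262468377), np.float64(0.06870811068901897))
3985.0 [[236, 99], [190, 103], [196, 205], [200, 183], [244, 181]]
1096.0 [[287, 73], [278, 79], [272, 100], [282, 111], [296, 113], [305, 103], [307, 86], [301, 76]]
260.0 [[209, 307], [180, 308], [180, 317], [209, 316]]
```

View pics/t4c.png

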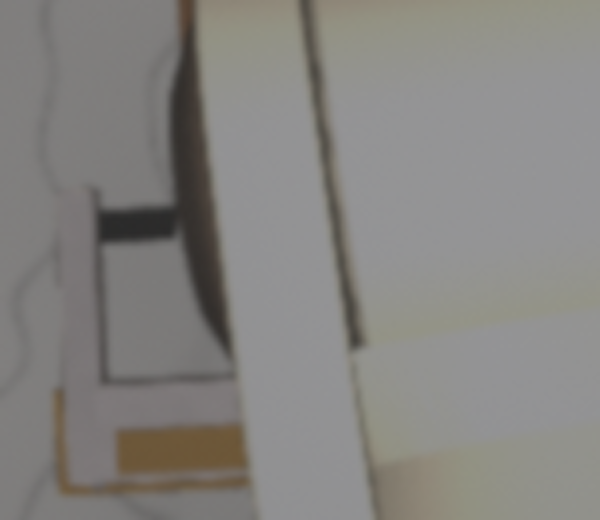

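The arm hides the free end in this view, though the buffer at crop (140,222) is visible. I'll go on by feel.

Emit:
send_rows(
  targets="0.5 -0.1 0 0 255;1 -0.2 0 0 255;1.5 -0.3 0 0 255;2 -0.4 0 0 255",
)

```text
time: 17.55
ee_pos: [0.4907, 0.078, 0.0093]
tcp_rot: [-179.9, -0.3, 92.5]
wrist_force: [-1.4, -8.2, 1.4]
opening: -0.0002
grasp_force: 4.0
```

Emit:
send_rows(
  targets="0.5 -0.1 0 0 255;1 -0.2 0 0 255;1.5 -0.3 0 0 255",
)

```text
time: 17.92
ee_pos: [0.4903, 0.0795, 0.0093]
tcp_rot: [-179.9, -0.3, 92.5]
wrist_force: [-1.8, -7.3, 2.1]
opening: 0.0004
grasp_force: 3.8
```

Emit:
send_rows(
  targets="0.5 -0.1 0 0 255;1 -0.2 0 0 255;1.5 -0.3 0 0 255",
)

```text
time: 18.3
ee_pos: [0.4898, 0.0813, 0.0093]
tcp_rot: [-179.9, -0.3, 92.5]
wrist_force: [-3.1, -5.9, 2.8]
opening: 0.0001
grasp_force: 2.8
```

Emit:
send_rows(
  targets="0.4 -0.1 0 0 255;0.8 -0.2 0 0 255;1.2 -0.3 0 0 255",
)

```text
time: 18.68
ee_pos: [0.4896, 0.0829, 0.0093]
tcp_rot: [-179.9, -0.4, 92.5]
wrist_force: [-2.3, -4.4, 0.2]
opening: -0.0002
grasp_force: 1.6
```

Emit:
send_rows(
  targets="0.4 -0.1 0 0 255;0.8 -0.2 0 0 255",
)

```text
time: 18.92
ee_pos: [0.4898, 0.0843, 0.0094]
tcp_rot: [-180.0, -0.4, 92.5]
wrist_force: [-1.1, -1.4, -0.8]
opening: -0.0002
grasp_force: 0.6
```

Emit:
send_rows(
  targets="0.4 -0.1 0 0 255;0.8 -0.2 0 0 255",
)

```text
time: 19.18
ee_pos: [0.4897, 0.0851, 0.0096]
tcp_rot: [-180.0, -0.4, 92.5]
wrist_force: [-0.3, -0.0, -0.4]
opening: -0.0
grasp_force: 0.3
```

Emit:
send_rows(
  targets="0.4 -0.1 0 0 255;0.8 -0.2 0 0 255",
)

```text
time: 19.42
ee_pos: [0.4894, 0.0858, 0.0096]
tcp_rot: [-180.0, -0.4, 92.5]
wrist_force: [0.6, 0.7, 0.4]
opening: -0.0001
grasp_force: 0.0
```

Emit:
send_rows(
  targets="0.4 -0.1 0 0 255;0.8 -0.2 0 0 255",
)

```text
time: 19.68
ee_pos: [0.4892, 0.0865, 0.0095]
tcp_rot: [-180.0, -0.4, 92.5]
wrist_force: [0.3, -0.8, 0.2]
opening: 0.0002
grasp_force: 0.6
```

Emit:
send_rows(
  targets="0.4 -0.1 0 0 255;0.8 -0.2 0 0 255;1.2 -0.2 0 0 255",
)

```text
time: 20.05
ee_pos: [0.4888, 0.0873, 0.0095]
tcp_rot: [-180.0, -0.4, 92.5]
wrist_force: [-0.4, -3.8, 0.5]
opening: 0.0
grasp_force: 2.4
```

Emit:
send_rows(
  targets="0.4 -0.1 0 0 255;0.8 -0.2 0 0 255",
)

```text
time: 20.3
ee_pos: [0.4885, 0.0881, 0.0095]
tcp_rot: [-180.0, -0.4, 92.5]
wrist_force: [-0.9, -5.6, 1.5]
opening: 0.0003
grasp_force: 2.9
```

Run:
```python
from h import *
im=camera("scene");im=im[90:210,200:350];cv2.imwrite("pics/s5.png",cv2.resize(im,None,fx=5,fy=5,interpolation=2))
```

```text
(no output)
```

View pics/s5.png

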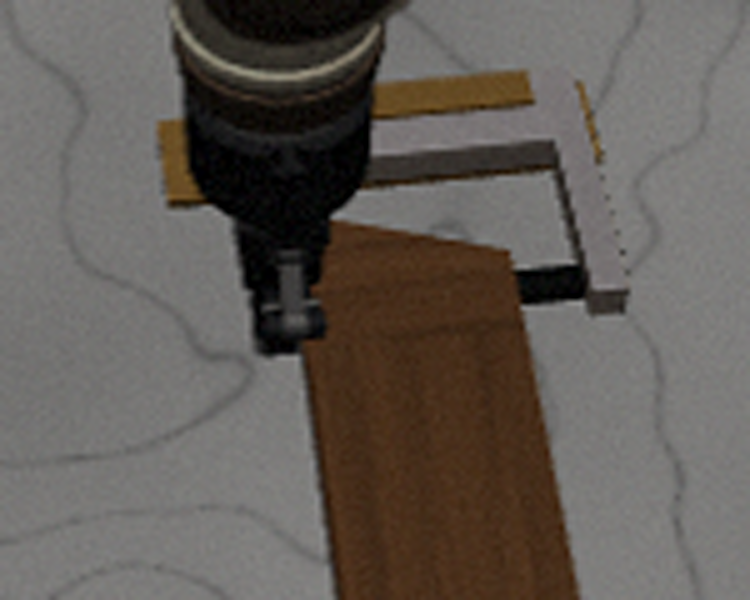

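The board's back edge is touching the buffer at about crop (515,285), and the hand hides the catch. The force pattern suggests it hasn't snapped yet, so I'll keep going finely.

Emit:
send_rows(
  targets="0.3 -0.1 0 0 255;0.6 -0.1 0 0 255",
)

```text
time: 20.6
ee_pos: [0.4884, 0.0886, 0.0095]
tcp_rot: [-180.0, -0.4, 92.5]
wrist_force: [-0.5, -6.6, 0.3]
opening: -0.0001
grasp_force: 3.2
```

Emit:
send_rows(
  targets="0.3 -0.1 0 0 255;0.6 -0.1 0 0 255",
)

```text
time: 20.85
ee_pos: [0.4882, 0.0891, 0.0095]
tcp_rot: [-179.9, -0.4, 92.5]
wrist_force: [-1.5, -7.8, 1.2]
opening: -0.0002
grasp_force: 3.5
```

Emit:
send_rows(
  targets="0.3 -0.1 0 0 255;0.6 -0.1 0 0 255",
)

```text
time: 21.1
ee_pos: [0.488, 0.0896, 0.0095]
tcp_rot: [-179.9, -0.3, 92.5]
wrist_force: [-0.4, -7.5, 1.8]
opening: 0.0002
grasp_force: 3.8
```

Emit:
send_rows(
  targets="0.3 -0.1 0 0 255;0.6 -0.1 0 0 255",
)

```text
time: 21.35
ee_pos: [0.4879, 0.0901, 0.0095]
tcp_rot: [-179.9, -0.3, 92.5]
wrist_force: [-0.0, -8.0, 2.5]
opening: -0.0001
grasp_force: 4.0
```

Emit:
send_rows(
  targets="0.3 -0.1 0 0 255;0.6 -0.1 0 0 255",
)

```text
time: 21.6
ee_pos: [0.4877, 0.0906, 0.0095]
tcp_rot: [-179.9, -0.3, 92.5]
wrist_force: [-1.2, -8.2, 2.6]
opening: 0.0003
grasp_force: 4.3
```

Emit:
send_rows(
  targets="0.3 -0.1 0 0 255;0.6 -0.1 0 0 255",
)

```text
time: 21.85
ee_pos: [0.4876, 0.0909, 0.0095]
tcp_rot: [-179.9, -0.3, 92.5]
wrist_force: [-0.4, -10.9, 1.5]
opening: 0.0002
grasp_force: 5.2
```

Emit:
send_rows(
  targets="0.3 -0.1 0 0 255;0.6 -0.1 0 0 255",
)

```text
time: 22.1
ee_pos: [0.4875, 0.0912, 0.0095]
tcp_rot: [-179.9, -0.2, 92.5]
wrist_force: [0.1, -12.8, 3.6]
opening: -0.0001
grasp_force: 6.2
```

Emit:
send_rows(
  targets="0.3 -0.1 0 0 255;0.5 -0.1 0 0 255",
)

```text
time: 22.35
ee_pos: [0.4875, 0.0914, 0.0096]
tcp_rot: [-179.9, -0.2, 92.5]
wrist_force: [0.4, -14.7, 1.5]
opening: -0.0004
grasp_force: 6.9
```

A steep rise means the dead stop. I'll back off and look.

Emit:
send_rows(
  targets="-1 0 0 0 255;-3 0 0 0 255;-8 0 0 0 255;-18 0 0 0 255;-33 0 0 0 255;-50 0 -10 0 255;-75 0 -50 0 255;-100 0 -100 0 255;-120 0 -150 0 255;-120 0 -150 0 255",
)

```text
time: 23.6
ee_pos: [0.4947, -0.03, 0.1635]
tcp_rot: [179.6, -0.4, 92.4]
wrist_force: [-0.1, -0.2, -0.2]
opening: -0.0002
grasp_force: 0.0
```

Run:
```python
from h import *
im=camera("scene");c=cv2.resize(im[95:165,225:335],None,fx=5,fy=5,interpolation=2)
im=camera("top");cv2.imwrite("pics/t6.png",im);d=cv2.resize(im[225:325,155:285],None,fx=4,fy=4,interpolation=2)
w=max(c.shape[1],d.shape[1]);d=d[:250]
cv2.imwrite("pics/j6.png",np.vstack([cv2.copyMakeBorder(x,0,0,0,w-x.shape[1],0) for x in(c,d)]))
m=mask(im,(0,90,30),(25,255,255));m[:30]=0
for c in blobs(m,60)[:4]: print(cv2.approxPolyDP(c,3,True)[:,0].tolist())
o=bot.get_obs();print(o["q"].round(1))
```

```text
[[191, 102], [192, 258], [195, 263], [245, 277], [248, 289], [253, 290], [253, 274], [246, 273], [237, 102]]
[[288, 73], [278, 79], [272, 99], [281, 110], [296, 112], [306, 100], [307, 86], [301, 76]]
[[255, 307], [249, 304], [181, 308], [180, 316], [255, 313]]
[[273, 292], [259, 293], [258, 317], [222, 319], [263, 317], [263, 311], [268, 312], [268, 317], [274, 316]]
[-3.6 -3.5 -6.5 87.   0.4 84. ]
```

View pics/j6.png

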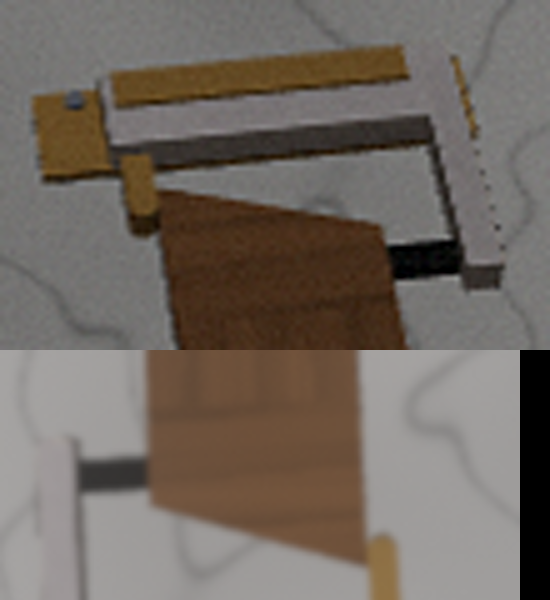

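The catch tongue stands fully out in front of the board's front edge (upper crop (140,195)), and the board is resting on the buffer, so it is latched. Next is the back-edge check.

Run:
```python
from h import *
np.set_printoptions(precision=4,suppress=True)
e=ray("top",[(191.3,150),(191.7,195),(192,240)],.022)
t=np.radians(DOCK);X=np.array([np.cos(t),np.sin(t)]);Y=np.array([-X[1],X[0]])
print([( (p[:2]-PIN)@X,(p[:2]-PIN)@Y) for p in e])
w=bp(.165,-.092,DOCK);print(w,row(w,.1635,92.5),row(w,.0105,92.5))
```

```text
[(np.float64(0.06943519782808406), np.float64(-0.046545263131900064)), (np.float64(0.1564491518586954), np.float64(-0.04840556911862695)), (np.float64(0.2408946779687014), np.float64(-0.05073083090454511))]
[0.5708 0.2404] [265.6  89.1  -2.3  -0. ] [264.5  89.1 150.7  -0. ]
```

Emit:
send_rows(
  targets="45 15 0 0 255;90 30 0 0 255;135 45 0 0 255;180 60 0 0 255;220 75 0 0 255;250 85 0 0 255;265 89 0 0 255;265 89 0 0 255;265 89 40 0 255;265 89 80 0 255;265 89 115 0 255;265 89 140 0 255;265 89 151 0 255;265 89 151 0 255",
)

```text
time: 25.45
ee_pos: [0.5699, 0.241, 0.0095]
tcp_rot: [-179.9, -0.4, 92.5]
wrist_force: [-0.2, 0.4, 0.3]
opening: -0.0
grasp_force: 0.0
```

Emit:
send_rows(
  targets="-5 0 0 0 255;-10 0 0 0 255;-15 0 0 0 255;-19 0 0 0 255;-22 0 0 0 255;-24 0 0 0 255;-25 0 0 0 255;-26 0 0 0 255;-26 0 0 0 255",
)

```text
time: 26.58
ee_pos: [0.5713, 0.2159, 0.0094]
tcp_rot: [-180.0, -0.4, 92.5]
wrist_force: [0.8, -0.4, -0.1]
opening: -0.0
grasp_force: 0.0
```

Emit:
send_rows(
  targets="-0.7 0 0 0 255;-1.4 0 0 0 255;-2.1 0 0 0 255",
)

```text
time: 26.95
ee_pos: [0.5714, 0.2138, 0.0094]
tcp_rot: [-180.0, -0.4, 92.5]
wrist_force: [0.6, 0.1, -1.0]
opening: -0.0001
grasp_force: 0.0
```

Emit:
send_rows(
  targets="-0.6 0 0 0 255;-1.2 0 0 0 255;-1.8 0 0 0 255",
)

```text
time: 27.32
ee_pos: [0.5715, 0.2121, 0.0094]
tcp_rot: [-180.0, -0.4, 92.5]
wrist_force: [-0.4, 2.9, 1.1]
opening: 0.0001
grasp_force: 1.4
```

Emit:
send_rows(
  targets="-0.5 0 0 0 255;-1 0 0 0 255",
)

```text
time: 27.58
ee_pos: [0.5717, 0.2114, 0.0094]
tcp_rot: [-180.0, -0.5, 92.5]
wrist_force: [1.1, 2.8, -1.1]
opening: -0.0003
grasp_force: 1.8
```

Emit:
send_rows(
  targets="-0.5 0 0 0 255;-0.8 0 0 0 255",
)

```text
time: 27.82
ee_pos: [0.5717, 0.2109, 0.0094]
tcp_rot: [-180.0, -0.5, 92.5]
wrist_force: [1.9, 7.1, -1.9]
opening: 0.0001
grasp_force: 3.6
```

Emit:
send_rows(
  targets="-0.4 0 0 0 255;-0.4 0 0 0 255",
)

```text
time: 28.08
ee_pos: [0.5717, 0.2109, 0.0094]
tcp_rot: [-180.0, -0.5, 92.6]
wrist_force: [1.4, 7.7, -2.2]
opening: -0.0001
grasp_force: 4.0
```

Emit:
send_rows(
  targets="0.3 0 0 0 255;0.3 0 0 0 255;0.3 0 0 0 255;0.3 0 0 0 255;0.3 0 0 0 255",
)

```text
time: 28.7
ee_pos: [0.5717, 0.2109, 0.0094]
tcp_rot: [-180.0, -0.5, 92.6]
wrist_force: [1.1, 6.3, -1.6]
opening: -0.0
grasp_force: 3.3
```

Emit:
send_rows(
  targets="0 0 0 0 255;0 0 0 0 255;0 0 0 0 255;0 0 0 0 255;0 0 0 0 255",
)

```text
time: 29.32
ee_pos: [0.5717, 0.2109, 0.0094]
tcp_rot: [-180.0, -0.5, 92.6]
wrist_force: [1.7, 6.8, -2.3]
opening: 0.0
grasp_force: 3.3
```

It held about 6.5 N for over a second without moving. I'll back off, lift and check once more.

Emit:
send_rows(
  targets="0 0 0 0 255;2 0 0 0 255;6 0 0 0 255;14 0 0 0 255;24 0 0 0 255;30 0 -20 0 255;30 0 -70 0 255;30 0 -120 0 255;30 0 -150 0 255;-20 0 -170 0 255;-70 0 -170 0 255;-120 0 -170 0 255;-170 0 -170 0 255;-220 0 -170 0 255;-270 0 -170 0 255;-270 0 -170 0 255;-270 0 -170 0 255",
)

```text
time: 31.45
ee_pos: [0.5837, -0.0605, 0.1773]
tcp_rot: [-180.0, -0.4, 92.5]
wrist_force: [0.3, 0.6, -0.1]
opening: -0.0002
grasp_force: 0.0
```

Run:
```python
from h import *
im=camera("scene");c=cv2.resize(im[85:295,190:440],None,fx=3,fy=3,interpolation=2);c=c[:600,:800]
cv2.imwrite("pics/s7.png",c);a=cv2.imread("pics/scene0.png");d=cv2.absdiff(a,im).max(2)
for n,(x,y,w,h) in dict(mug=(365,170,70,60),mill=(355,215,50,60),jar=(205,235,45,60)).items(): print(n,d[y:y+h,x:x+w].max(),d[y:y+h,x:x+w].mean())
```

```text
mug 21 6.501190476190477
mill 21 6.666
jar 44 6.528518518518519
```

View pics/s7.png

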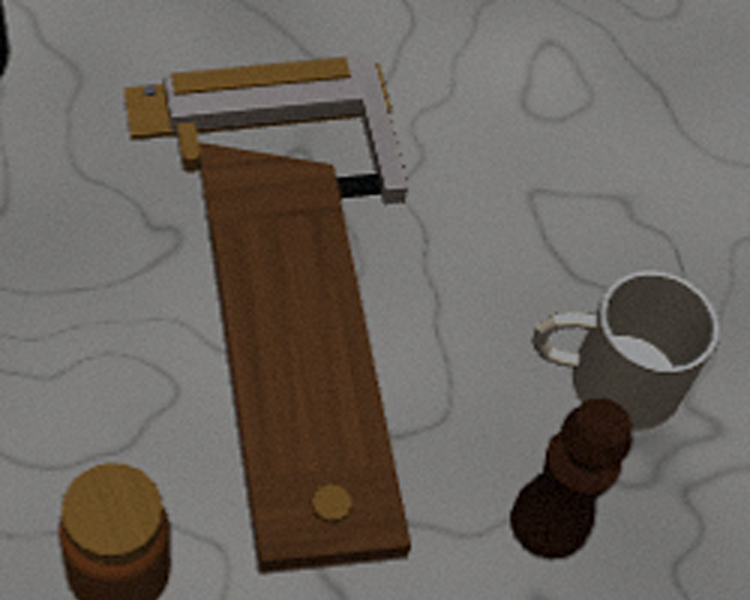

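The board is still latched: the catch stands out in front of its front edge at crop (190,145) and its back edge is on the buffer at (340,188). The mug, mill and jar haven't moved, and the arm is clear.

```bash
python3 -c "
from workcell import ticket
print(ticket.job_done())"
```

```text
the job is handed in; nothing more can be done
None
```

The board is latched on its buffer with the catch out in front; it held about 6.5 N on the back edge for over a second, the mug, mill and jar weren't moved, and the job was handed in at about 31.5 s.

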